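Refit the cutter of a dental arch trimmer and hold it on the spindle flat

TASK

The arch trimmer has been cleaned out: push its open dust drawer fully home past the detent, then pinch the bare spindle with a finger on its set-screw flat (it feels narrower there) and turn it until the flat faces the front of the machine, over the dust slot. Then fetch the cutter from the parts mat and slide it all the way down onto the spindle shoulder with its set screw over that flat, and finish while still gripping it and pressing it down there, screw and flat facing the front, so that I can tighten the screw. Do not tip the cutter over or knock the other things about.

Things in the scene. Friction and masses are not known exactly. Their poses are not given: they have to be found in the camera images.
- trimmer: White bench machine, fixed; 240 (x) x 220 (y) mm, grey top plate 130 mm high. Origin: centre of underside, z up; front is its -x side. On the plate: bare spindle at x -20, y 0; grated dust slot in front of it; blue dust fence 18 mm high at 83 mm radius round its sides and back, open to the front; console at the back (x over 86), 41 mm above the plate with its knob.
- dust_drawer (a joint): How far the trimmer's dust drawer is open (m), out along the trimmer's -x; 0 = home at its stop. Drags with about 1 N. From about 12 to 5 mm open it must be pushed over a sprung detent (6 to 8 N); from 5 mm in, the detent pulls it home and keeps it there.
- drawer_face (a point): On the outer face of the white drawer front, mid width, 85 mm above the bench; axes as the trimmer's (outward -x). The front is 192 mm wide and spans 28 to 108 mm height; home, its face is at trimmer x = -132 mm. A 90 mm wide bow handle of 9 mm bar stands 30 mm out of it at 50 mm height.
- spindle: The trimmer's bare steel spindle; origin on its vertical axis at the plate's top (130 mm above the bench), z up; the flat is on its -x side, so it faces the front when this frame's yaw equals the trimmer's. It turns without end, with a slight drag (0.03 N m), and stays where it is left. Its foot is a dark steel shoulder, 28 mm diameter, 4 mm thick; the stub stands on that to 44 mm.
- spindle_seat (a point): On the spindle axis at the shoulder's top, 134 mm above the bench: seat of the cutter's underside. z up, turns with the spindle, flat on its -x side. Steel stub above it: 16 mm diameter, 40 mm long, top 4 mm tapered to 11 mm, one flat along it 5 mm from the axis (13 mm across flat and back, 16 mm across the round). A red line on its top end lies beside the flat.
- flat_mid (a point): Middle of the spindle's brass-coloured flat, 5 mm from the axis, 20 mm above the shoulder; the flat is 12 mm wide and spans 2 to 36 mm above the shoulder; it faces this frame's -x.
- cutter: 160 g, upright on the mat: octagonal brass hub (34 mm across flats, 20 mm high), fluted steel barrel above, 30 mm diameter, to 46 mm. Origin: centre of underside, z up along the through bore (18 mm). Set screw on its -x side; its 6 mm wide point stands into the bore to 6 mm from the axis: the hub goes down the spindle only with it over the flat. Hub faces 90 deg from the screw suit fingers.
- cutter_screw (a point): Centre of the set screw's black head (9 mm diameter, standing 7 mm out of the hub), 20.5 mm from the cutter's axis, 10 mm above its underside; outward is the cutter's -x.
- parts_mat: Thin teal mat fixed to the bench left or right of the trimmer, 200 (x) x 140 (y) x 4 mm, origin at the centre of its underside. The cutter stands near its -x end, the hex key lies near its +x end.
- hex_key: Bystander: L-shaped dark steel hex key, 6 mm thick, 90 mm long, lying on the mat along its y, its origin 110 mm or so from the cutter.
- plaster_model: Bystander: white plaster dental model with tan teeth, 72 x 60 x 39 mm, on the bench on the other side of the trimmer from the mat.
- oil_bottle: Bystander: small clear bottle with a red cap, 36 mm diameter, 95 mm high, standing left of the trimmer, towards the back.
- burner: Bystander: steel laboratory burner, 80 mm round foot, 150 mm high, standing right of the trimmer, towards the back.
- tweezers: Bystander: steel tweezers 130 mm long lying on the bench, right, near the robot.
- brush: Bystander: bench brush 170 mm long, 20 mm high, lying on the bench, left, near the robot.
There are look-alikes about, which are no part of the job. Of the things that look like the cutter, take the one that is farthest from the robot's base at the start.

How it is judged:
On the way, in this order (a step that is already met when the one before it is completed fails the run):
1. the dust drawer is pushed home past its detent (value of joint dust_drawer below 0.003 m), for 0.2 s.
2. a finger is on the spindle's flat and the flat is turned to face the machine's front (contact force between the fingers and spindle_flat above 1.5 N and angle between the x axis of flat_mid and the x axis of trimmer, either way round below 0.2 rad and x of flat_mid in the frame of trimmer below -0.022 m), for 0.2 s.
At the end, for the whole second after the job is handed in: Drawer home (3 mm); flat facing the machine's front (0.2 rad); cutter seated on the shoulder (2.5 mm high, 3 mm off axis, upright), its screw over the flat (0.2 rad); fingers grip it with over 5 N and press it on the shoulder with over 3 N, at rest (value of joint dust_drawer below 0.003 m and angle between the x axis of flat_mid and the x axis of trimmer, either way round below 0.2 rad and x of flat_mid in the frame of trimmer below -0.022 m and z of cutter in the frame of spindle_seat below 0.0025 m and horizontal distance between cutter and spindle_seat below 0.003 m and angle between cutter's own z axis and vertical below 0.06 rad and angle between the x axis of cutter and the x axis of flat_mid, either way round below 0.2 rad and horizontal distance between cutter_screw and flat_mid below 0.019 m and contact force between the fingers and cutter above 5 N and contact force between cutter and spindle_shoulder above 3 N and linear speed of cutter below 0.02 m/s); the arm keeps its last pose, push and grip.
It fails at once if another thing is knocked away (moved over 30 mm) (distance of any of hex_key, plaster_model, oil_bottle, burner, tweezers, brush from where it was at the start of the episode above 0.03 m).
It fails at once if the cutter is tipped over (angle between cutter's own z axis and vertical above 0.6 rad).
It also fails if it takes over 72 s, if anything falls off the work surface, if the arm or the gripper's body presses on something with over 40 N, if the wrist force passes 120 N, or if a joint passes its speed limit or range.

ROBOT

A 6-joint arm with a two-finger parallel gripper is mounted at the origin on the work surface. World frame = base frame: x ahead of the robot, y to its left, z up, the work surface at z = 0. Lengths are in m, angles in rad, forces in N, time in s.
With the tool pointing down it reaches from about 0.35 to 1 m from the base axis. Payload 7.1 kg.
Tool frame: the origin (TCP) lies on the centre line of the jaws, within the pads' length; the fingertips stand 19 mm ahead of it and the grasp point (between the pads) is the TCP; z points along the fingers, y is the line along which they close (so a half turn about z gives the same grasp; the last joint's range is limited). The gripper opens to 85 mm and grips with 20 to 120 N. Pads are 22 mm wide; open, the fingers measure 114 mm over their backs; the gripper's body (76 mm by 85 mm) begins 54 mm behind the grasp point. The pads swing forward as they close: fully open they stand 13 mm farther back than shut.
Start: joints at [-1.335, 0.423, 1.63, -0, 1.089, -0.019], TCP at [0.158, -0.605, 0.25] pointing down, gripper open.
Joint ranges: [-3, 3], [-0.9, 2.11], [0.09, 2.58], [-1.31, 4.45], [0.11, 2.69], [-2.54, 2.54]. Speed limits (rad/s): [2.39, 2.39, 3.01, 3.14, 3.14, 3.14].

INTERFACE

Orientations are given as a rotation vector (axis times angle).
In Python, from bench import sense, camera, get_calibration, sign_off gives the robot as it stands.
- The arm moves only by the tool apply_moves, never from a script. Its argument "deltas" is text: rows parted by semicolons, each of 7 numbers parted by spaces: the shift along the tool's x, y, z each as a share of 500 mm, from -1 to 1, then the turn, a rotation vector about the tool's x, y, z each as a share of 180 degrees, from -1 to 1, then the opening, from 0 (shut) to 1 (fully open). In form: x y z rx ry rz fingers; .... A call has 1 to 8 rows; each row is the pose to reach, as a shift and turn from the pose commanded when the call began, along the tool's axes at that moment, turning the shorter way round; what a row does not reach only later rows make up. A row lasts 1/8 s, in which the tool goes at most 62.5 mm and 10.7 degrees, less where a joint would pass 70% of its speed; a pose out of reach is approached as far as the arm can. A call with a number of a shift or a turn outside -1 to 1 is refused whole. A call with a gripper value outside its range is refused whole. The fingers move at their own pace and stop on an object; the grip force is fixed at half the most. Time passes only in rows, so rows that repeat a pose let the fingers close. It gives the time, the measured TCP pose, the force, the opening and the grip force at its end, in the units of the state.
- sense(): the state, without advancing time (a new reading comes with each control period).
- camera(name): name is "scene" or "top" or "wrist"; returns (picture, depth): 400x640x3 uint8, red, green, blue; 400x640 float32, m along the optical axis (not along the pixel's ray), 0 where there is no reading.
- get_calibration(name): a dict with "fov_y" (degrees; the focal length in pixels is half the picture's height over the tangent of half this angle, whatever the lens; pixels are square), "cx", "cy" (the principal point, pixels), "xyz" and "attitude" of the camera in the world; the wrist camera has in their place "tool_from_camera" (4x4, takes a point from camera to tool coordinates, whose origin is the TCP and whose axes are the flange's). Camera axes: x right, y up, looking along -z (the intrinsics and any distortion apply to the point x, -y, -z); pixel columns grow to the right and rows downward; lengths in m; the calibration is good to about 2 mm. A picture is of the moment at which its call begins: read the wrist's pose just before it. get_calibration takes no time and is no camera call.
- sign_off(): hands the job in; it is judged then, once.
The state is a dict: "t": time; "joint_pos": joint angles; "qvel": joint speeds; "joint_torque": joint torques, N m; "eef_pos": TCP position; "tcp_rot": TCP orientation; "force": force on the tool from outside, world axes, zero at the start; "moment": the same for the moment, N m; "opening": opening from 0.0 (shut) to 1.0 (fully open); "finger_force": force on a finger pad.
Only numpy, scipy, OpenCV 4.12 (cv2) and the standard library are available. Lean on these libraries where they do the work, as an engineer would, in place of code of your own. Each camera call takes 0.05 s, during which the arm holds its last target. There are 200 camera calls.

## Working session

There is one attempt and no reset: what is moved stays moved. The work goes in short steps, Python scripts to look and compute and a tool call to move; the robot and the scene stay as the last step left them, time stands still between calls to the robot, and variables do not carry over. Pictures are saved under pics/ and viewed, at most 10 in all, crops included, and the job is handed in when it is done.

Besides the shell and the picture viewer there is one more tool, called after "Request:" by a JSON object that holds its "name" and its "arguments", one argument or row to a line. apply_moves: Moves the arm, as the interface text tells. Its arguments: {"type":"object","properties":{"deltas":{"type":"string"}},"required":["deltas"]}

```bash
mkdir -p pics; python3 - <<'E'
from bench import *
import cv2,numpy as np
s=sense();print(s)
for n in("scene","top","wrist"):
    c=get_calibration(n);print(n,c)
    im,d=camera(n);np.savez(f"{n}0.npz",im=im,d=d);cv2.imwrite(f"pics/{n}0.png",im[:,:,::-1])
E
ls
```

```text
{'t': 0.0, 'joint_pos': array([-1.33499879e+00,  4.23808630e-01,  1.63071399e+00,  2.43291199e-05,
        1.08857946e+00, -1.90122884e-02]), 'qvel': array([-0.00115913,  0.00013002,  0.00084517,  0.00115836,  0.00129698,
        0.00218311]), 'joint_torque': array([ 1.96209134e-03, -5.57379949e+01, -2.81740773e+01,  6.92963937e-06,
        7.41926691e-03,  1.66633623e-05]), 'eef_pos': array([ 0.1574395 , -0.60430486,  0.24955635]), 'tcp_rot': array([-3.11464147e+00, -3.98963841e-01,  2.22742061e-04]), 'force': array([ 0.17837118,  0.30760477, -0.56355122]), 'moment': array([ 0.01080987, -0.05894569,  0.04134515]), 'finger_force': 0.0, 'opening': 0.999743833866625}
scene {'fov_y': 49.922227324106174, 'cx': 320.7027116680462, 'cy': 193.4156626895972, 'xyz': array([0.90383823, 0.54356126, 0.91529151]), 'attitude': array([0.2991646 , 0.88424825, 2.3735016 ])}
top {'fov_y': 54.984658835615, 'cx': 323.61500320496066, 'cy': 198.65056233443156, 'xyz': array([ 0.38642329, -0.00279824,  1.33738866]), 'attitude': array([ 0.07421917, -0.06473167, -1.56786913])}
wrist {'fov_y': 64.06114717554466, 'cx': 320.1499801148802, 'cy': 202.0298337060115, 'tool_from_camera': array([[-2.49622112e-04,  9.47762165e-01,  3.18977768e-01,
         8.07819388e-02],
       [ 9.99999964e-01,  2.05756092e-04,  1.71216521e-04,
         1.43178591e-03],
       [ 9.66409216e-05,  3.18977799e-01, -9.47762182e-01,
        -1.22786012e-01],
       [ 0.00000000e+00,  0.00000000e+00,  0.00000000e+00,
         1.00000000e+00]])}
pics
scene0.npz
top0.npz
wrist0.npz
```

View pics/top0.png

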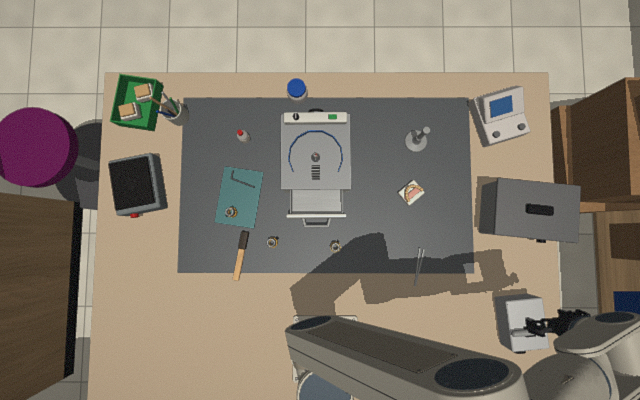

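View pics/scene0.png

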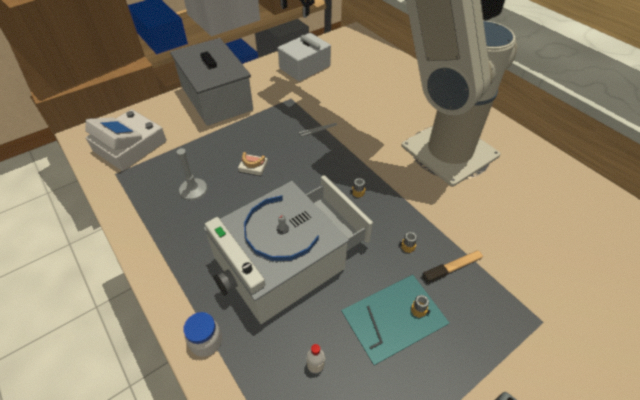

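The top view shows the trimmer with its spindle at (316,156), the drawer front near (316,215) and the cutter on the mat at (231,212). The look-alikes are off the mat at (272,242) and (335,245). The scene view shows the spindle at (283,222) and the cutter at (421,305).

```bash
cat > h.py <<'E'
import numpy as np,cv2
from bench import *
from scipy.spatial.transform import Rotation as R
def cam(n,s=None):
    c=get_calibration(n);f=200/np.tan(np.radians(c["fov_y"])/2)
    if n=="wrist":
        s=s or sense();T=c["tool_from_camera"];Rt=R.from_rotvec(s["tcp_rot"]).as_matrix()
        return Rt@T[:3,:3],Rt@T[:3,3]+s["eef_pos"],f,c["cx"],c["cy"]
    return R.from_rotvec(c["attitude"]).as_matrix(),np.array(c["xyz"]),f,c["cx"],c["cy"]
def ray(C,u,v):
    Rm,p,f,cx,cy=C;u,v=np.asarray(u,float),np.asarray(v,float)
    return np.stack([(u-cx)/f,-(v-cy)/f,-np.ones_like(u)],-1)@Rm.T
def onz(C,u,v,z):
    r=ray(C,u,v);return C[1]+r*((z-C[1][2])/r[...,2])[...,None]
def cloud(C,d):
    v,u=np.mgrid[:400,:640];return C[1]+ray(C,u,v)*d[...,None]
def tri(C1,a,C2,b):
    r1,r2=ray(C1,*a),ray(C2,*b);A=np.stack([r1,-r2],1)
    k=np.linalg.lstsq(A,C2[1]-C1[1],rcond=None)[0]
    p,q=C1[1]+k[0]*r1,C2[1]+k[1]*r2
    return (p+q)/2,np.linalg.norm(p-q)
def shot(n,name):
    s=sense();im,d=camera(n);np.savez(name+".npz",im=im,d=d,pos=s["eef_pos"],rot=s["tcp_rot"])
    cv2.imwrite(f"pics/{name}.png",im[:,:,::-1]);return im,d,cam(n,s)
E
python3 - <<'E'
from h import *
a=np.load("top0.npz");im,d=a["im"],a["d"];C=cam("top");P=cloud(C,d)
b=np.load("scene0.npz");C2=cam("scene");P2=cloud(C2,b["d"])
print("bench z",np.median(P[255:265,200:225,2]), "plate z",np.median(P[175:185,290:300,2]))
for nm,x,y in[("spindle",(316,156),(283,222)),("cutter",(231,212),(421,300))]:
    print(nm,tri(C,x,C2,y),P[x[1],x[0]],P2[y[1],y[0]])
# plate mask
for nm,P_,I in(("top",P,im),("scene",P2,b["im"])):
    m=(abs(P_[...,2]-.130)<.006)&(P_[...,0]>.3)&(P_[...,0]<1)&(abs(P_[...,1])<.25)
    n,l,st,ce=cv2.connectedComponentsWithStats(m.astype(np.uint8))
    k=1+st[1:,4].argmax();q=P_[l==k][:,:2].astype(np.float32);print(nm,"plate",st[k],cv2.minAreaRect(q))
    m=(P_[...,2]>.09)&(P_[...,2]<.118)&(P_[...,0]>.3)&(P_[...,0]<.75)&(abs(P_[...,1])<.25)
    q=P_[m];print("drawerfront",len(q),q.min(0),q.max(0))
for nm,C_,I in(("top",C,im),("scene",C2,b["im"])):
    hsv=cv2.cvtColor(I,cv2.COLOR_RGB2HSV)
    m=cv2.inRange(hsv,(80,60,60),(98,255,255));n,l,st,ce=cv2.connectedComponentsWithStats(m)
    k=1+st[1:,4].argmax();c=max(cv2.findContours((l==k).astype(np.uint8),0,1)[0],key=len)[:,0]
    w=onz(C_,c[:,0],c[:,1],.004);print(nm,"mat",cv2.minAreaRect(w[:,:2].astype(np.float32)))
    # cutter hull on mat
E
```

```text
bench z 0.00044374981020445237 plate z 0.13012770539839502
spindle (array([0.62466566, 0.02938112, 0.15100913]), np.float64(0.0025179691071657356)) [0.62142746 0.02804218 0.17203665] [0.62939067 0.04059968 0.16636772]
cutter (array([0.4551934 , 0.3185934 , 0.04142434]), np.float64(0.001294679540611319)) [0.45732267 0.32601697 0.00941518] [0.44997648 0.31667656 0.03219717]
top plate [ 280  114   71   76 4338] ((0.6458356380462646, 0.03192416578531265), (0.24306218326091766, 0.22327493131160736), 0.19381257891654968)
drawerfront 242 [ 0.43629714 -0.07787744  0.09115   ] [0.52870722 0.12579439 0.1141924 ]
scene plate [ 203  181  146  120 7011] ((0.6480929255485535, 0.031207822263240814), (0.24538710713386536, 0.22724555432796478), 0.3280893564224243)
drawerfront 1078 [ 0.43656094 -0.06639863  0.09001293] [0.74995809 0.14420967 0.11797705]
top mat ((0.5113018751144409, 0.3015134334564209), (0.13916386663913727, 0.19894033670425415), 81.6288070678711)
scene mat ((0.5121248364448547, 0.3027852177619934), (0.13880692422389984, 0.19985075294971466), 81.55204772949219)
```

```bash
cat >> h.py <<'E'
def yaw(s=None):
    M=R.from_rotvec((s or sense())["tcp_rot"]).as_matrix();return np.degrees(np.arctan2(M[1,0],M[0,0]))
def goal(p,yd=None):
    s=sense();M=R.from_rotvec(s["tcp_rot"])
    t=M.inv().apply(np.asarray(p)-s["eef_pos"])/.5
    y=np.radians(yaw(s) if yd is None else yd)
    T=R.from_matrix([[np.cos(y),np.sin(y),0],[np.sin(y),-np.cos(y),0],[0,0,-1]])
    r=(M.inv()*T).as_rotvec()/np.pi
    print("goal",np.round(t,4),np.round(r,4),"rows>=",np.ceil(max(np.linalg.norm(t)*8,np.linalg.norm(r)*180/10.7)))
E
python3 - <<'E'
from h import *
print(yaw());goal((.33,-.3,.25),0);goal((.40,.0315,.2),0);goal((.40,.0315,.09),0)
E
```

```text
14.599286183178547
goal [ 0.4874 -0.5022  0.    ] [-0.0004  0.      0.0811] rows>= 6.0
goal [ 0.7899 -1.1084  0.1008] [-0.0004  0.      0.0811] rows>= 11.0
goal [ 0.7899 -1.1081  0.3208] [-0.0004  0.      0.0811] rows>= 12.0
```

Request:
{"name": "apply_moves", "arguments": {
  "deltas": "0.487 -0.502 0 0 0 0.081 0;0.487 -0.502 0 0 0 0.081 0;0.487 -0.502 0 0 0 0.081 0;0.487 -0.502 0 0 0 0.081 0;0.487 -0.502 0 0 0 0.081 0;0.487 -0.502 0 0 0 0.081 0;0.7 -0.95 0.05 0 0 0.081 0;0.7 -0.95 0.05 0 0 0.081 0"
}}

```text
t: 1.15
eef_pos: [0.3535, -0.1768, 0.2377]
tcp_rot: [3.141, -0.001, 0.001]
force: [0.9, 0.2, -0.4]
opening: 0.002
finger_force: 0.0
```

```bash
python3 - <<'E'
from h import *
s=sense();print(s["t"],s["eef_pos"],yaw(),s["joint_pos"],s["force"]);goal((.40,.0315,.15),0);goal((.40,.0315,.09),0);goal((.44,.0315,.09),0)
E
```

```text
1.15 [ 0.35350579 -0.17675934  0.23771204] -0.03144462138619374 [-4.93888824e-01  9.56105121e-02  2.11949629e+00  1.98714567e-04
  9.25906735e-01  1.07733695e+00] [ 0.93976113  0.24501627 -0.42254448]
goal [ 0.0927 -0.4166  0.1754] [ 0.     -0.0002 -0.0002] rows>= 4.0
goal [ 0.0926 -0.4166  0.2954] [ 0.     -0.0002 -0.0002] rows>= 5.0
goal [ 0.1726 -0.4167  0.2955] [ 0.     -0.0002 -0.0002] rows>= 5.0
```

Request:
{"name": "apply_moves", "arguments": {
  "deltas": "0.093 -0.417 0.1 0 0 0 0;0.093 -0.417 0.1 0 0 0 0;0.093 -0.417 0.1 0 0 0 0;0.093 -0.417 0.1 0 0 0 0;0.093 -0.417 0.295 0 0 0 0;0.093 -0.417 0.295 0 0 0 0;0.093 -0.417 0.295 0 0 0 0;0.093 -0.417 0.295 0 0 0 0"
}}

```text
t: 2.15
eef_pos: [0.4003, 0.0301, 0.0911]
tcp_rot: [-3.142, -0.0, -0.001]
force: [-0.1, -0.6, 0.1]
opening: 0.004
finger_force: 0.0
```

```bash
python3 - <<'E'
from h import *
s=sense();print(s["t"],s["eef_pos"],yaw(),s["force"])
im,d,C=shot("wrist","w1");shot("top","t1")
im,d,C=shot("scene","s1");P=cloud(C,d)
m=(P[...,2]>.06)&(P[...,2]<.1)&(abs(P[...,1]-.03)<.08)&(P[...,0]>.42)&(P[...,0]<.5)
print(m.sum(),np.percentile(P[m],[2,50,98],axis=0))
E
```

```text
2.15 [0.40031433 0.03007805 0.09111454] 0.006389066594701514 [-0.05415039 -0.59719876  0.09664992]
431 [[ 0.44731512 -0.04752502  0.06115184]
 [ 0.4491825   0.03272338  0.08135508]
 [ 0.45119195  0.10521993  0.09927854]]
```

View pics/w1.png

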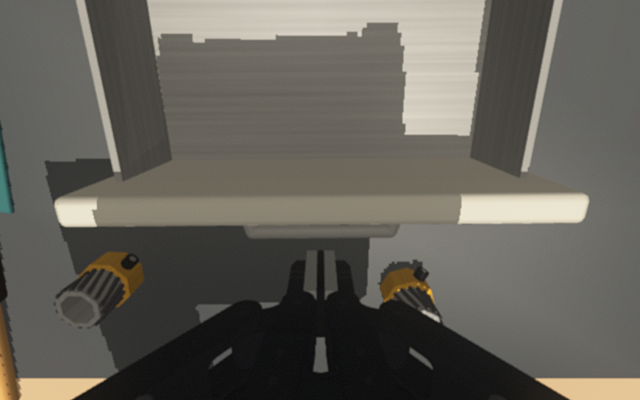

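The wrist view shows the shut fingers centred in front of the drawer handle at (320,250). The drawer front's upper edge is at rows 190–220.

Request:
{"name": "apply_moves", "arguments": {
  "deltas": "0.024 0 0 0 0 0 0;0.048 0 0 0 0 0 0;0.072 0 0 0 0 0 0;0.096 0 0 0 0 0 0;0.12 0 0 0 0 0 0;0.14 0 0 0 0 0 0;0.16 0 0 0 0 0 0;0.18 0 0 0 0 0 0"
}}

```text
t: 3.3
eef_pos: [0.4902, 0.0302, 0.0902]
tcp_rot: [-3.142, -0.001, 0.001]
force: [-1.7, 1.1, 0.1]
opening: -0.002
finger_force: 0.7
```

Request:
{"name": "apply_moves", "arguments": {
  "deltas": "0.008 0 0 0 0 0 0;0.016 0 0 0 0 0 0;0.022 0 0 0 0 0 0;0.028 0 0 0 0 0 0;0.034 0 0 0 0 0 0"
}}

```text
t: 3.92
eef_pos: [0.5045, 0.0302, 0.0901]
tcp_rot: [3.142, 0.0, -0.008]
force: [-14.1, 1.1, 10.2]
opening: -0.002
finger_force: 7.0
```

```bash
python3 - <<'E'
from h import *
s=sense();print(s["t"],s["eef_pos"],yaw(),s["force"])
im,d,C=shot("top","t2");P=cloud(C,d)
m=(P[...,2]>.085)&(P[...,2]<.12)&(abs(P[...,1]-.03)<.12)&(P[...,0]>.42)&(P[...,0]<.53)
print(m.sum(),np.percentile(P[m],[0,2,50,98],axis=0))
E
```

```text
3.925 [0.50453234 0.03015096 0.09005379] 0.01723675270569253 [-14.12408307   1.0516263   10.20385834]
37 [[ 0.5153822  -0.07764542  0.08752206]
 [ 0.51551373 -0.07525415  0.08900413]
 [ 0.52353102 -0.05441555  0.10565978]
 [ 0.52834477 -0.04373868  0.11091198]]
```

Request:
{"name": "apply_moves", "arguments": {
  "deltas": "0.006 0 0 0 0 0 0;0.006 0 0 0 0 0 0;-0.1 0 0 0 0 0 0;-0.1 0 -0.2 0 0 0 0.4;0.1 0 -0.32 0 0 0 0.4;0.1 0 -0.32 0 0 0 0.4"
}}

```text
t: 4.72
eef_pos: [0.5477, 0.0301, 0.2425]
tcp_rot: [3.142, 0.001, 0.004]
force: [1.5, 0.9, -0.7]
opening: 0.404
finger_force: 0.0
```

```bash
python3 - <<'E'
from h import *
s=sense();print(s["t"],s["eef_pos"],yaw(),s["force"])
goal((.627,.0315,.29),0);goal((.60,.0315,.31),0)
im,d,C=shot("scene","s2");P=cloud(C,d)
m=(P[...,2]>.06)&(P[...,2]<.1)&(abs(P[...,1]-.03)<.12)&(P[...,0]>.42)&(P[...,0]<.56)
print(m.sum(),np.percentile(P[m],[0,2,50,98],axis=0) if m.any() else 0)
im,d,C=shot("top","t3");P=cloud(C,d)
m=(P[...,2]>.085)&(P[...,2]<.12)&(abs(P[...,1]-.03)<.12)&(P[...,0]>.42)&(P[...,0]<.56)
print(m.sum(),np.percentile(P[m],[0,2,50,98],axis=0))
E
```

```text
4.725 [0.54770504 0.0301141  0.24254069] 0.01989178268169528 [ 1.5255589   0.92630989 -0.68936331]
goal [ 0.1588 -0.0027 -0.0945] [ 0.     -0.0008  0.0001] rows>= 2.0
goal [ 0.1049 -0.0027 -0.1347] [ 0.     -0.0008  0.0001] rows>= 2.0
96 [[0.52789604 0.13819411 0.06036884]
 [0.52905641 0.13931254 0.06104556]
 [0.54457942 0.14048903 0.0797745 ]
 [0.55914641 0.14199947 0.09888839]]
105 [[ 0.51582262 -0.07772773  0.08865916]
 [ 0.51682317 -0.07068972  0.09408463]
 [ 0.52342299  0.02609936  0.10671561]
 [ 0.52827565  0.10575406  0.11199646]]
```

Request:
{"name": "apply_moves", "arguments": {
  "deltas": "0.158 0 -0.095 0 0 0 0.4;0.158 0 -0.095 0 0 0 0.4;0.158 0 -0.095 0 0 0 0.4;0.158 0 -0.095 0 0 0 0.4"
}}

```text
t: 5.32
eef_pos: [0.6237, 0.0301, 0.2861]
tcp_rot: [3.141, 0.0, -0.004]
force: [-0.4, 0.5, -0.7]
opening: 0.396
finger_force: 0.0
```

```bash
python3 - <<'E'
from h import *
s=sense();print(s["t"],s["eef_pos"],yaw(),s["joint_pos"])
im,d,C=shot("wrist","w2")
c=im[120:300,220:420];cv2.imwrite("pics/w2c.png",cv2.resize(c,None,fx=3.3,fy=3.3,interpolation=cv2.INTER_CUBIC)[:,:,::-1])
P=cloud(C,d)
m=(P[...,2]>.15)&(np.hypot(P[...,0]-.627,P[...,1]-.0315)<.04)
q=P[m];print(m.sum(),np.percentile(q,[0,5,50,95,100],axis=0))
E
```

```text
5.325 [0.62372326 0.03014676 0.28612932] 0.015468362741291791 [ 2.92480872e-02  3.86389839e-01  1.59802302e+00 -2.41731579e-05
  1.15975162e+00  1.59978400e+00]
19939 [[ 0.61009926 -0.00847209  0.15014671]
 [ 0.61859403 -0.00106793  0.27978086]
 [ 0.634428    0.03576229  0.32663362]
 [ 0.64054805  0.06802007  0.35252224]
 [ 0.64204808  0.07142813  0.3560246 ]]
```

View pics/w2c.png

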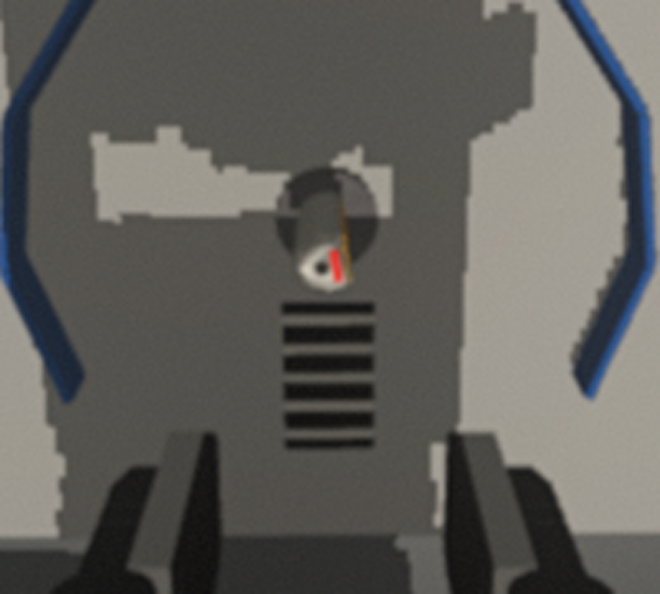

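The crop shows the spindle top at crop (323,268). Its red line and brass flat face image right, which is world -y. The dust slot is below, towards the front.

```bash
cat >> h.py <<'E'
def spindle(im,C,p0=(.627,.0315)):
    hsv=cv2.cvtColor(im,cv2.COLOR_RGB2HSV)
    m=cv2.inRange(hsv,(0,120,110),(8,255,255))|cv2.inRange(hsv,(172,120,110),(180,255,255))
    v,u=np.nonzero(m);w=onz(C,u,v,.174);k=np.hypot(w[:,0]-p0[0],w[:,1]-p0[1])<.02
    w=w[k,:2];c=w.mean(0);ev=np.linalg.svd(w-c)[2][0]
    print("red",k.sum(),(u[k].mean(),v[k].mean()),c,"line deg",np.degrees(np.arctan2(ev[1],ev[0])));return u[k].mean(),v[k].mean()
E
python3 - <<'E'
from h import *
a=np.load("w2.npz");C=cam("wrist",dict(tcp_rot=a["rot"],eef_pos=a["pos"]))
spindle(a["im"],C);print(onz(C,317.9,201.2,.174),onz(C,319.1,185.2,.134))
E
```

```text
red 29 (np.float64(321.55172413793105), np.float64(199.9655172413793)) [0.62723629 0.02738959] line deg -170.2630390633658
[0.62623425 0.03021765 0.174     ] [0.62782335 0.02940031 0.134     ]
```

Request:
{"name": "apply_moves", "arguments": {
  "deltas": "0 0 0 0 0 -0.059 0.4;0 0 0 0 0 -0.118 0.4;0 0 0 0 0 -0.177 0.4;0 0 0 0 0 -0.236 0.4;0 0 0 0 0 -0.295 0.4;0 0 0 0 0 -0.354 0.4;0 0 0 0 0 -0.413 0.4;0 0 0 0 0 -0.472 0.4"
}}

```text
t: 6.38
eef_pos: [0.6237, 0.0302, 0.2866]
tcp_rot: [-2.309, -2.128, 0.002]
force: [-0.2, 0.4, 0.0]
opening: 0.402
finger_force: 0.0
```

Request:
{"name": "apply_moves", "arguments": {
  "deltas": "0 0 0 0 0 -0.059 0.4;0 0 0 0 0 -0.118 0.4;0 0 0 0 0 -0.177 0.4;0 0 0 0 0 -0.236 0.4;0 0 0 0 0 -0.295 0.4;0 0 0 0 0 -0.354 0.4;0 0 0 0 0 -0.413 0.4;0 0 0 0 0 -0.472 0.4"
}}

```text
t: 7.38
eef_pos: [0.6237, 0.0302, 0.2866]
tcp_rot: [-0.266, -3.128, 0.0]
force: [0.1, -0.1, 0.8]
opening: 0.397
finger_force: 0.0
```

```bash
python3 - <<'E'
from h import *
a=np.load("w2.npz");C=cam("wrist",dict(tcp_rot=a["rot"],eef_pos=a["pos"]));r=spindle(a["im"],C)
s=sense();print(s["t"],s["eef_pos"],yaw(),s["joint_pos"])
im,d,C2=shot("wrist","w3");r2=spindle(im,C2);print(tri(C,r,C2,r2))
c=im[120:300,220:420];cv2.imwrite("pics/w3c.png",cv2.resize(c,None,fx=3.3,fy=3.3,interpolation=cv2.INTER_CUBIC)[:,:,::-1])
E
```

```text
red 29 (np.float64(321.55172413793105), np.float64(199.9655172413793)) [0.62873073 0.03087605] line deg -170.25653489408026
7.375 [0.62373377 0.0302055  0.2865788 ] 170.29166728878602 [ 2.93423913e-02  3.85732404e-01  1.59792871e+00 -2.59825129e-05
  1.15994819e+00 -1.37200158e+00]
red 29 (np.float64(319.6896551724138), np.float64(211.0)) [0.62702002 0.02738289] line deg 8.566496776199783
(array([0.62788359, 0.0290615 , 0.17194742]), np.float64(0.0036275194090328584))
```

View pics/w3c.png

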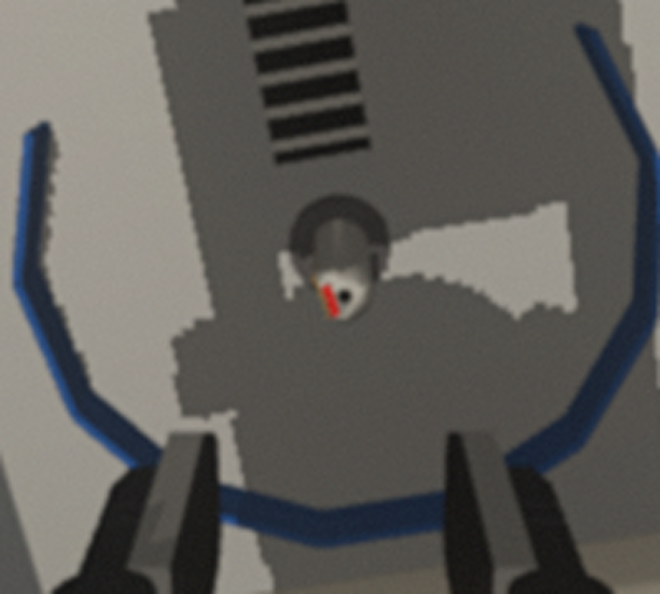

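```bash
python3 - <<'E'
from h import *
for i in range(3):print(get_calibration("wrist")["tool_from_camera"][:3].round(4).tolist())
print(get_calibration("top"))
for n in("w2","w3"):
    a=np.load(n+".npz");print(a["pos"],a["rot"])
    for i in range(3):C=cam("wrist",dict(tcp_rot=a["rot"],eef_pos=a["pos"]));spindle(a["im"],C)
E
```

```text
[[-0.0002, 0.9484, 0.3171, 0.0822], [1.0, 0.0001, 0.0004, -0.0017], [0.0003, 0.3171, -0.9484, -0.1228]]
[[-0.0002, 0.9484, 0.3171, 0.0822], [1.0, 0.0001, 0.0004, -0.0017], [0.0003, 0.3171, -0.9484, -0.1228]]
[[-0.0002, 0.9484, 0.3171, 0.0822], [1.0, 0.0001, 0.0004, -0.0017], [0.0003, 0.3171, -0.9484, -0.1228]]
{'fov_y': 54.984658835615, 'cx': 323.61500320496066, 'cy': 198.65056233443156, 'xyz': array([ 0.38642329, -0.00279824,  1.33738866]), 'attitude': array([ 0.07421917, -0.06473167, -1.56786913])}
[0.62372326 0.03014676 0.28612932] [ 3.14149302e+00  4.24255620e-04 -4.03695669e-03]
red 29 (np.float64(321.55172413793105), np.float64(199.9655172413793)) [0.62874417 0.03087175] line deg -170.25651050784762
red 29 (np.float64(321.55172413793105), np.float64(199.9655172413793)) [0.62874417 0.03087175] line deg -170.25651050784762
red 29 (np.float64(321.55172413793105), np.float64(199.9655172413793)) [0.62874417 0.03087175] line deg -170.25651050784762
[0.62373377 0.0302055  0.2865788 ] [-2.65671204e-01 -3.12833110e+00  3.97461360e-04]
red 29 (np.float64(319.6896551724138), np.float64(211.0)) [0.62702002 0.02738289] line deg 8.566496776199783
red 29 (np.float64(319.6896551724138), np.float64(211.0)) [0.62702002 0.02738289] line deg 8.566496776199783
red 29 (np.float64(319.6896551724138), np.float64(211.0)) [0.62702002 0.02738289] line deg 8.566496776199783
```

The crop from the opposite side shows the spindle top at crop (345,296), with the red line and flat on its image left at (330,300). Averaging the two opposed views cancels the camera offset and puts the axis near (0.6274, 0.0322), which agrees with the trimmer outline.

```bash
python3 - <<'E'
from h import *
goal((.6272,.0337,.21),189.3);goal((.6272,.0337,.160),189.3)
E
```

```text
goal [-0.0059  0.0081  0.1532] [-0.     -0.0006 -0.1032] rows>= 2.0
goal [-0.0061  0.0081  0.2532] [-0.     -0.0006 -0.1032] rows>= 3.0
```

Request:
{"name": "apply_moves", "arguments": {
  "deltas": "-0.006 0.008 0.06 0 0 -0.055 0.4;-0.006 0.008 0.12 0 0 -0.103 0.4;-0.006 0.008 0.17 0 0 -0.103 0.4;-0.006 0.008 0.22 0 0 -0.103 0.4;-0.006 0.008 0.253 0 0 -0.103 0.4;-0.006 0.008 0.253 0 0 -0.103 0.4"
}}

```text
t: 8.18
eef_pos: [0.6276, 0.0336, 0.1597]
tcp_rot: [0.23, -3.13, -0.0]
force: [-0.1, 1.1, -0.3]
opening: 0.405
finger_force: 0.0
```

Request:
{"name": "apply_moves", "arguments": {
  "deltas": "0 0 0 0 0 0 0;0 0 0 0 0 0 0;0 0 0 0 0 0 0;0 0 0 0 0 0 0"
}}

```text
t: 8.68
eef_pos: [0.6295, 0.0333, 0.1622]
tcp_rot: [-0.232, 3.131, -0.001]
force: [-1.1, -4.1, 7.1]
opening: 0.133
finger_force: 59.5
```

```bash
python3 - <<'E'
from h import *
s=sense();print(s["t"],s["eef_pos"],yaw(),s["force"],s["opening"]*85,s["finger_force"],s["moment"])
goal((.6289,.0322,.160),90)
E
```

```text
8.675 [0.62947772 0.03332896 0.16215347] -171.52974568100367 [-1.13427758 -4.08394552  7.11982201] 11.30168419236499 59.50312001721613 [-0.48843853  0.24709729  0.00458612]
goal [ 0.0015 -0.0021  0.0043] [3.000e-04 5.000e-04 5.471e-01] rows>= 10.0
```

Request:
{"name": "apply_moves", "arguments": {
  "deltas": "0 -0.001 0 0 0 0.055 0;0 -0.001 0 0 0 0.11 0;-0.001 -0.002 0 0 0 0.165 0;-0.001 -0.002 0 0 0 0.22 0;-0.002 -0.003 0 0 0 0.275 0;-0.002 -0.003 0 0 0 0.33 0;-0.003 -0.004 0 0 0 0.385 0;-0.003 -0.004 0 0 0 0.44 0"
}}

```text
t: 9.68
eef_pos: [0.6296, 0.03, 0.1621]
tcp_rot: [-1.825, -2.557, 0.006]
force: [-8.8, -12.1, 13.5]
opening: 0.135
finger_force: 61.3
```

Request:
{"name": "apply_moves", "arguments": {
  "deltas": "0 0 0 0 0 0.055 0;0 0 0 0 0 0.107 0;0 0 0 0 0 0.107 0;0 0 0 0 0 0.107 0;0 0 0 0 0 0.107 0"
}}

```text
t: 10.3
eef_pos: [0.6289, 0.0295, 0.1621]
tcp_rot: [-2.221, -2.222, 0.008]
force: [-10.2, -13.0, 13.3]
opening: 0.14
finger_force: 61.4
```

```bash
python3 - <<'E'
from h import *
s=sense();print(s["t"],s["eef_pos"],yaw(),s["force"],s["opening"]*85,s["finger_force"],s["moment"],s["joint_pos"])
goal((.6289,.0322,.160),90)
E
```

```text
10.3 [0.62892614 0.02946136 0.16212186] 90.02581155888643 [-10.24359103 -12.98500711  13.29281651] 11.89058587094454 61.3719121205213 [-1.96956339  1.52916784  0.0130922 ] [ 0.02939505  0.53728338  1.67438746 -0.00412974  0.93355132  0.03141374]
goal [ 0.0055 -0.      0.0042] [-0.0011  0.0011  0.0001] rows>= 1.0
```

Request:
{"name": "apply_moves", "arguments": {
  "deltas": "0 0 0 0 0 0 0.4;0 0 0 0 0 0 0.4;0 0 -0.06 0 0 0 0.4;0 0 -0.12 0 0 0 0.4;0 0 -0.18 0 0 0 0.4;0 0 -0.24 0 0 0 0.4;0 0 -0.24 0 0 0 0.4"
}}

```text
t: 11.18
eef_pos: [0.6322, 0.0325, 0.2836]
tcp_rot: [2.218, 2.22, 0.006]
force: [0.7, 0.3, -0.7]
opening: 0.399
finger_force: 0.0
```

```bash
python3 - <<'E'
from h import *
s=sense();print(s["t"],s["eef_pos"],yaw(),s["force"])
im,d,C2=shot("wrist","w4");r2=spindle(im,C2)
c=im[120:300,220:420];cv2.imwrite("pics/w4c.png",cv2.resize(c,None,fx=3.3,fy=3.3,interpolation=cv2.INTER_CUBIC)[:,:,::-1])
E
```

```text
11.175 [0.63221701 0.03245208 0.28362269] 90.04557041519746 [ 0.72040744  0.3298249  -0.71429507]
red 0 (np.float64(nan), np.float64(nan)) [nan nan] line deg 0.0h.py:38: RuntimeWarning: Mean of empty slice.
  w=w[k,:2];c=w.mean(0);ev=np.linalg.svd(w-c)[2][0]
  ret = um.true_divide(
h.py:39: RuntimeWarning: Mean of empty slice.
  print("red",k.sum(),(u[k].mean(),v[k].mean()),c,"line deg",np.degrees(np.arctan2(ev[1],ev[0])));return u[k].mean(),v[k].mean()
  ret = ret.dtype.type(ret / rcount)
```

View pics/w4c.png

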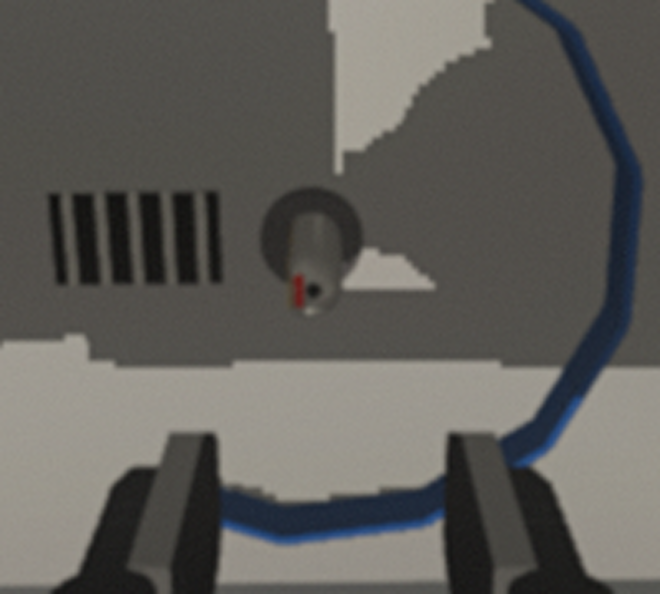

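The flat now faces image left, straight at the dust slot, so it faces the front. The spindle top's dark centre is at crop (314,290).

```bash
cat >> h.py <<'E'
def load(n):
    a=np.load(n+".npz");return a["im"],a["d"],cam("wrist",dict(tcp_rot=a["rot"],eef_pos=a["pos"])),a
def fit(obs,z):
    A=[];b=[]
    for n,u,v in obs:
        _,_,C,a=load(n);p=onz(C,u,v,z)[:2];M=R.from_rotvec(a["rot"]).as_matrix()[:2,:2]
        A.append(np.hstack([np.eye(2),M]));b.append(p)
    A=np.vstack(A);b=np.hstack(b);x=np.linalg.lstsq(A,b,rcond=None)[0];print("fit pos",x[:2],"tool bias",x[2:],"res",(b-A@x).round(4));return x
E
python3 - <<'E'
from h import *
g=lambda x,y:(220+(x+.5)/3.3-.5,120+(y+.5)/3.3-.5)
fit([("w2",*g(323,268)),("w3",*g(345,296)),("w4",*g(314,290))],.174)
goal((.455,.319,.20),90)
E
```

```text
fit pos [0.62752928 0.03229529] tool bias [-0.00171567 -0.00032893] res [-0.0001  0.0004 -0.0005 -0.0001  0.0006 -0.0004]
goal [ 0.5735 -0.3523  0.163 ] [ 0.0007 -0.0001  0.0002] rows>= 6.0
```

Request:
{"name": "apply_moves", "arguments": {
  "deltas": "0.573 -0.352 0 0 0 0 0.7;0.573 -0.352 0 0 0 0 0.7;0.573 -0.352 0 0 0 0 0.7;0.573 -0.352 0.1 0 0 0 0.7;0.573 -0.352 0.163 0 0 0 0.7;0.573 -0.352 0.163 0 0 0 0.7;0.573 -0.352 0.163 0 0 0 0.7;0.573 -0.352 0.163 0 0 0 0.7"
}}

```text
t: 12.22
eef_pos: [0.4545, 0.3181, 0.1989]
tcp_rot: [-2.22, -2.223, 0.002]
force: [0.9, 0.6, 1.4]
opening: 0.703
finger_force: 0.0
```

```bash
python3 - <<'E'
from h import *
s=sense();print(s["t"],s["eef_pos"],yaw(s),s["joint_pos"])
im,d,C=shot("wrist","c1")
c=im[100:300,195:445];cv2.imwrite("pics/c1c.png",cv2.resize(c,None,fx=3,fy=3,interpolation=cv2.INTER_CUBIC)[:,:,::-1])
E
```

```text
12.225 [0.4544719  0.3180577  0.19894076] 90.05623721753793 [ 5.89266390e-01  3.88277612e-01  1.82515233e+00 -2.50151674e-04
  9.29323100e-01  5.88435013e-01]
```

View pics/c1c.png

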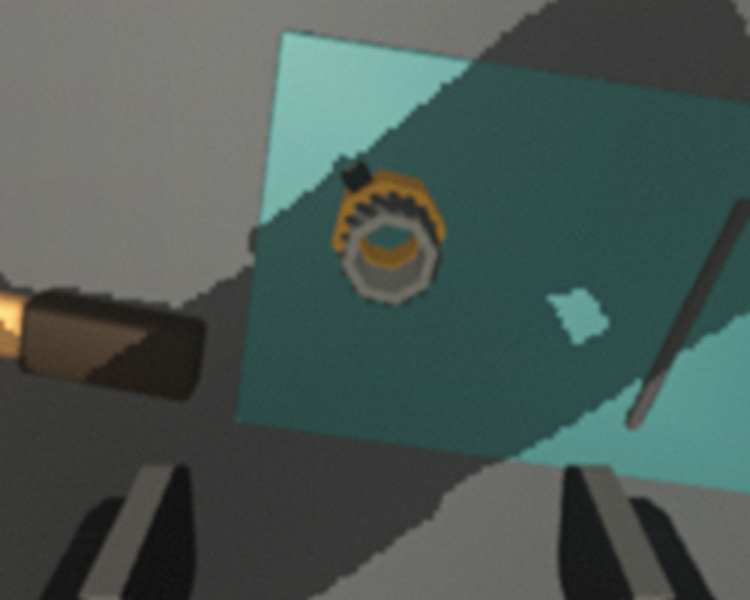

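The crop shows the cutter's barrel rim centred at crop (391,257), with the black set-screw head at crop (356,174) pointing up-left, which is world -x/+y.

```bash
python3 - <<'E'
from h import *
im,d,C,a=load("c1")
g=lambda x,y:(195+(x+.5)/3-.5,100+(y+.5)/3-.5)
b=R.from_rotvec(a["rot"]).as_matrix()[:2,:2]@np.array([-.0017,-.0003])
print(b,get_calibration("wrist")["tool_from_camera"][:3,3])
ax=onz(C,*g(391,257),.050)[:2]-b
for z in(.014,.018):
    s=onz(C,*g(356,175),z)[:2]-b;e=s-ax;print(ax,s,np.linalg.norm(e),np.degrees(np.arctan2(e[1],e[0])))
# depth check of rim height
P=cloud(C,d);u,v=g(391,257);sub=P[int(v)-20:int(v)+21,int(u)-20:int(u)+21].reshape(-1,3);print("rim z",np.percentile(sub[:,2],[90,95,98]))
# segmentation: brass hub contour, black screw
hsv=cv2.cvtColor(im,cv2.COLOR_RGB2HSV)
m=(P[...,2]>.042)&(P[...,2]<.06)&(np.hypot(P[...,0]-ax[0],P[...,1]-ax[1])<.03)
vv,uu=np.nonzero(m);(cx,cy),r=cv2.minEnclosingCircle(np.stack([uu,vv],1).astype(np.float32));print("rim",m.sum(),(cx,cy),r,onz(C,cx,cy,.05)[:2]-b,"guess px",(u,v))
E
```

```text
[-0.00029833 -0.00170029] [ 0.08016287 -0.00062957 -0.12278387]
[0.45798419 0.32413457] [0.44701505 0.34156823] 0.02059743982432317 122.17781840881212
[0.45798419 0.32413457] [0.44710803 0.34232818] 0.02119665685446617 120.87101977431163
rim z [0.04928477 0.04975005 0.05018162]
rim 518 (324.8423156738281, 185.33676147460938) 17.458824157714844 [0.45784528 0.32413127] guess px (325.0, 185.33333333333331)
```

```bash
python3 - <<'E'
from h import *
g=lambda x,y:(220+(x+.5)/3.3-.5,120+(y+.5)/3.3-.5)
x=fit([("w2",*g(323,268)),("w3",*g(345,296)),("w4",*g(314,290))],.174)
g=lambda x,y:(195+(x+.5)/3-.5,100+(y+.5)/3-.5)
im,d,C,a=load("c1");b=R.from_rotvec(a["rot"]).as_matrix()[:2,:2]@x[2:]
ax=onz(C,*g(390.7,257),.050)[:2]-b;print("axis",ax)
for q in((205,318),(190,400)):
    p=onz(C,*g(*q),.02)[:2]-b-ax;t=np.radians(32);n=np.array([np.cos(t),np.sin(t)]);print("brush rel: along jaw",p@n,"across",p@np.array([-n[1],n[0]]))
goal((*ax,.10),122);goal((*ax,.025),122)
E
```

```text
fit pos [0.62752927 0.03229528] tool bias [-0.00171513 -0.00032597] res [-0.0001  0.0004 -0.0005 -0.0001  0.0006 -0.0004]
axis [0.45792204 0.32414962]
brush rel: along jaw -0.06768623065274716 across 0.007466331822583557
brush rel: along jaw -0.08927627496979847 across -0.014200413265109131
goal [0.0126 0.0057 0.1991] [ 0.      0.     -0.1778] rows>= 3.0
goal [0.0126 0.0056 0.3491] [ 0.      0.     -0.1778] rows>= 3.0
```

Request:
{"name": "apply_moves", "arguments": {
  "deltas": "0.013 0.006 0.05 0 0 -0.06 0.6;0.013 0.006 0.1 0 0 -0.12 0.6;0.013 0.006 0.15 0 0 -0.178 0.6;0.013 0.006 0.18 0 0 -0.178 0.6;0.013 0.006 0.24 0 0 -0.178 0.6;0.013 0.006 0.3 0 0 -0.178 0.6;0.013 0.006 0.348 0 0 -0.178 0.6;0.013 0.006 0.348 0 0 -0.178 0.6"
}}

```text
t: 13.28
eef_pos: [0.4574, 0.3239, 0.0246]
tcp_rot: [-1.527, -2.744, 0.003]
force: [0.2, -0.3, 0.2]
opening: 0.603
finger_force: 0.0
```

Request:
{"name": "apply_moves", "arguments": {
  "deltas": "0 0 0 0 0 0 0;0 0 0 0 0 0 0;0 0 0 0 0 0 0;0 0 0 0 0 0 0"
}}

```text
t: 13.78
eef_pos: [0.4585, 0.3252, 0.0269]
tcp_rot: [1.522, 2.747, 0.003]
force: [1.2, -1.9, 7.0]
opening: 0.38
finger_force: 60.5
```

```bash
python3 - <<'E'
from h import *
s=sense();print(s["t"],s["eef_pos"],yaw(s),s["force"],s["opening"]*85,s["finger_force"])
E
```

```text
13.775 [0.45846227 0.32523472 0.02686504] 122.03683318175345 [ 1.16463255 -1.89103272  6.98531933] 32.3420921455208 60.51896690391004
```

Request:
{"name": "apply_moves", "arguments": {
  "deltas": "0 0 -0.04 0 0 0 0;0 0 -0.14 0 0 0 0;0 0 -0.26 0 0 0 0;0 0 -0.38 0 0 0 0;0 0 -0.44 0 0 0 0;0 0 -0.44 0 0 0 0"
}}

```text
t: 14.52
eef_pos: [0.4586, 0.3256, 0.2494]
tcp_rot: [1.52, 2.746, 0.009]
force: [0.2, 0.3, -2.1]
opening: 0.376
finger_force: 60.1
```

```bash
python3 - <<'E'
from h import *
s=sense();print(s["t"],s["eef_pos"],yaw(s),s["force"],s["opening"]*85,s["finger_force"])
im,d,C=shot("wrist","c2")
c=im[200:400,195:445];cv2.imwrite("pics/c2c.png",cv2.resize(c,None,fx=3,fy=3,interpolation=cv2.INTER_CUBIC)[:,:,::-1])
goal((.6275,.0323,.26),180)
E
```

```text
14.525 [0.45859855 0.3256075  0.24936607] 122.05300356153373 [ 0.22292788  0.2608509  -2.08799066] 31.953148702191125 60.134625881910324
goal [-0.6764 -0.0226 -0.026 ] [ 0.0008  0.0004 -0.3219] rows>= 6.0
```

View pics/c2c.png

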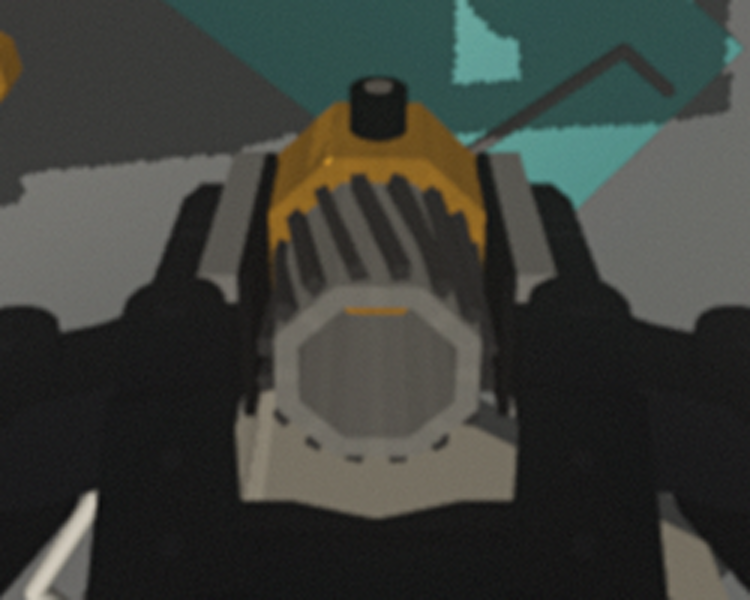

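The crop shows the cutter held upright and square between the pads. The screw head points along tool +x at crop (378,100), and the rim is centred at crop (377,370).

```bash
python3 - <<'E'
from h import *
g=lambda x,y:(220+(x+.5)/3.3-.5,120+(y+.5)/3.3-.5)
x=fit([("w2",*g(323,268)),("w3",*g(345,296)),("w4",*g(314,290))],.174)
g=lambda x,y:(195+(x+.5)/3-.5,200+(y+.5)/3-.5)
im,d,C,a=load("c2");M=R.from_rotvec(a["rot"]).as_matrix()
for cc in((377,372),):
  for h in(.021,.023,.025):
    p=onz(C,*g(*cc),a["pos"][2]+h);o=M.T@(p-a["pos"]);print("rim in tool",o[:2]-x[2:])
P=cloud(C,d);u,v=map(int,g(377,372));z=P[v-38:v+35,u-36:u+37,2];print("rim rel z",np.percentile(z[(z>.2)&(z<.3)],[50,75,90,95])-a["pos"][2])
u,v=map(int,g(377,100));print("screw px",M.T@(onz(C,*g(377,100),a["pos"][2]-.011)-a["pos"]))
E
```

```text
fit pos [0.62752882 0.03229506] tool bias [-0.0009816  -0.00108771] res [-0.0001  0.0004 -0.0005 -0.0001  0.0006 -0.0004]
rim in tool [-0.00172232 -0.0003678 ]
rim in tool [-8.28584145e-05 -3.66854670e-04]
rim in tool [ 0.0015566  -0.00036591]
rim rel z [0.01931469 0.02187217 0.02249466 0.02275397]
screw px [ 0.02103671 -0.00146726  0.0109976 ]
```

Request:
{"name": "apply_moves", "arguments": {
  "deltas": "-0.1 0 -0.026 0 0 -0.05 0;-0.22 -0.01 -0.026 0 0 -0.1 0;-0.34 -0.01 -0.026 0 0 -0.16 0;-0.46 -0.02 -0.026 0 0 -0.21 0;-0.57 -0.023 -0.026 0 0 -0.27 0;-0.65 -0.023 -0.026 0 0 -0.322 0;-0.676 -0.023 -0.026 0 0 -0.322 0;-0.676 -0.023 -0.026 0 0 -0.322 0"
}}

```text
t: 15.58
eef_pos: [0.6264, 0.032, 0.2569]
tcp_rot: [-0.005, -3.139, -0.0]
force: [-0.0, -0.9, -1.3]
opening: 0.38
finger_force: 60.1
```

```bash
python3 - <<'E'
from h import *
s=sense();print(s["t"],s["eef_pos"],yaw(s),s["force"],s["opening"]*85,s["finger_force"],s["joint_pos"])
goal((.6275,.0323,.205),180);goal((.6275,.0323,.157),180)
E
```

```text
15.575 [0.62643491 0.03196872 0.25691322] 179.833932997572 [-0.04526307 -0.90824393 -1.33458392] 32.30835593406988 60.0765979103744 [ 3.18877816e-02  4.20547427e-01  1.61728532e+00  3.18182312e-04
  1.10671126e+00 -1.53615270e+00]
goal [-0.0024  0.0006  0.1038] [ 0.0001 -0.0009 -0.0009] rows>= 1.0
goal [-0.0027  0.0006  0.1998] [ 0.0001 -0.0009 -0.0009] rows>= 2.0
```

Request:
{"name": "apply_moves", "arguments": {
  "deltas": "-0.002 0.001 0.06 0 0 -0.001 0;-0.002 0.001 0.104 0 0 -0.001 0;-0.002 0.001 0.104 0 0 -0.001 0"
}}

```text
t: 15.95
eef_pos: [0.6259, 0.0342, 0.2044]
tcp_rot: [0.006, -3.136, -0.0]
force: [0.1, -0.3, -1.1]
opening: 0.378
finger_force: 60.0
```

```bash
python3 - <<'E'
from h import *
s=sense();print(s["t"],s["eef_pos"],yaw(s),s["force"],s["moment"])
goal((.6275,.0323,.157),180)
E
```

```text
15.95 [0.62590856 0.03424241 0.20436022] -179.77637012849772 [ 0.05023048 -0.30366043 -1.1039126 ] [-0.01490392  0.02029668  0.04459777]
goal [-0.0037 -0.0039  0.0947] [ 0.     -0.0017  0.0012] rows>= 1.0
```

Request:
{"name": "apply_moves", "arguments": {
  "deltas": "0 0 0 0 0 0 0;0 0 0 0 0 0 0"
}}

```text
t: 16.2
eef_pos: [0.6287, 0.0333, 0.2078]
tcp_rot: [-0.006, 3.14, 0.0]
force: [0.6, 0.2, -0.9]
opening: 0.381
finger_force: 60.1
```

```bash
python3 - <<'E'
from h import *
s=sense();print(s["t"],s["eef_pos"],yaw(s),s["force"],s["moment"],s["joint_pos"])
goal((.6275,.0323,.157),180)
im,d,C=shot("wrist","p1")
c=im[180:380,195:445];cv2.imwrite("pics/p1c.png",cv2.resize(c,None,fx=3,fy=3,interpolation=cv2.INTER_CUBIC)[:,:,::-1])
E
```

```text
16.2 [0.62874472 0.03327228 0.20779243] -179.78772826551744 [ 0.5936132   0.17112673 -0.86638277] [-0.03831029 -0.03370462  0.0076843 ] [ 3.39351627e-02  4.77611143e-01  1.65172592e+00  8.65329294e-05
  1.01034325e+00 -1.54061206e+00]
goal [ 0.0027 -0.0019  0.1016] [0.     0.0006 0.0012] rows>= 1.0
```

View pics/p1c.png

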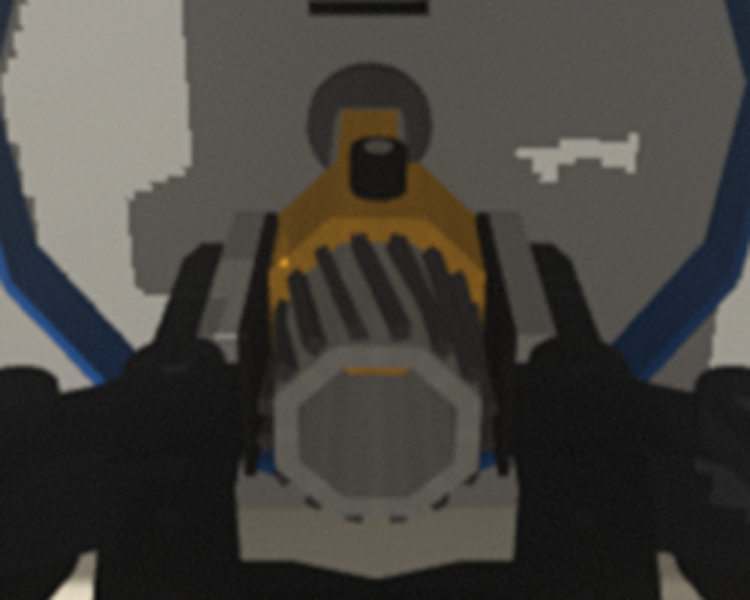

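The crop shows the hub above the spindle, with the screw at (378,165) in line with the brass flat at (370,120). The spindle sits about 1.3 mm towards image left, so I correct for that first.

Request:
{"name": "apply_moves", "arguments": {
  "deltas": "0.003 -0.002 0 0 0 0 0;0.003 -0.002 0 0 0 0 0;0.003 -0.002 0 0 0 0 0;0.003 -0.002 0 0 0 0 0"
}}

```text
t: 16.75
eef_pos: [0.6267, 0.0317, 0.2065]
tcp_rot: [0.005, -3.142, -0.0]
force: [-0.6, -0.2, -2.2]
opening: 0.38
finger_force: 60.1
```

```bash
python3 - <<'E'
from h import *
s=sense();print(s["t"],s["eef_pos"],yaw(s),s["force"],s["moment"],s["qvel"])
goal((.6275,.0323,.157),180)
camera("scene");s=sense();print(s["eef_pos"]);camera("scene");s=sense();print(s["eef_pos"])
E
```

```text
16.75 [0.62673301 0.0317255  0.20653658] -179.80978425395654 [-0.61118751 -0.18608951 -2.15662875] [-0.00627778  0.00257625  0.00245452] [ 7.64019301e-04  3.39560441e-03 -3.45329715e-04  5.77136277e-04
  5.95549706e-06 -3.80367119e-04]
goal [-0.0015  0.0011  0.0991] [ 0.     -0.      0.0011] rows>= 1.0
[0.62672247 0.0317037  0.20650981]
[0.62671914 0.03170849 0.20649478]
```

Request:
{"name": "apply_moves", "arguments": {
  "deltas": "-0.001 0.001 0.012 0 0 0 0;-0.001 0.001 0.024 0 0 0 0;-0.001 0.001 0.034 0 0 0 0;-0.001 0.001 0.044 0 0 0 0;-0.001 0.001 0.054 0 0 0 0;-0.001 0.001 0.06 0 0 0 0"
}}

```text
t: 17.6
eef_pos: [0.6271, 0.0322, 0.1761]
tcp_rot: [0.005, -3.141, 0.0]
force: [0.4, -0.9, -1.1]
opening: 0.379
finger_force: 60.1
```

```bash
python3 - <<'E'
from h import *
s=sense();print(s["t"],s["eef_pos"],yaw(s),s["force"],s["moment"],s["opening"]*85)
goal((.6275,.0323,.157),180)
E
```

```text
17.6 [0.62713439 0.0322451  0.17614197] -179.80063485405825 [ 0.41812675 -0.89353778 -1.0652504 ] [-0.00584403 -0.01212019 -0.01238762] 32.194687087752875
goal [-0.0007  0.0001  0.0383] [-0.     -0.0001  0.0011] rows>= 1.0
```

Request:
{"name": "apply_moves", "arguments": {
  "deltas": "0 0 0.01 0 0 0 0;0 0 0.02 0 0 0 0;0 0 0.028 0 0 0 0;0 0 0.034 0 0 0 0;0 0 0.04 0 0 0 0;0 0 0.04 0 0 0 0"
}}

```text
t: 18.35
eef_pos: [0.6274, 0.0322, 0.1569]
tcp_rot: [-0.005, 3.141, 0.0]
force: [-1.1, 0.2, 1.9]
opening: 0.379
finger_force: 60.4
```

Request:
{"name": "apply_moves", "arguments": {
  "deltas": "0 0 0.003 0 0 0 0;0 0 0.006 0 0 0 0;0 0 0.006 0 0 0 0;0 0 0.006 0 0 0 0"
}}

```text
t: 18.85
eef_pos: [0.6274, 0.0323, 0.1567]
tcp_rot: [-0.005, 3.14, 0.0]
force: [-9.5, 0.0, 23.9]
opening: 0.38
finger_force: 63.1
```

Request:
{"name": "apply_moves", "arguments": {
  "deltas": "0 0 0 0 0 0 0;0 0 0 0 0 0 0;0 0 0 0 0 0 0"
}}

```text
t: 19.23
eef_pos: [0.6275, 0.0323, 0.1568]
tcp_rot: [-0.005, 3.14, 0.0]
force: [-9.9, -0.4, 23.7]
opening: 0.384
finger_force: 63.0
```

```bash
python3 - <<'E'
from h import *
s=sense();print(s["t"],s["eef_pos"],yaw(s),s["force"],s["finger_force"])
im,d,C=shot("wrist","f1");P=cloud(C,d)
c=im[180:380,195:445];cv2.imwrite("pics/f1c.png",cv2.resize(c,None,fx=3,fy=3,interpolation=cv2.INTER_CUBIC)[:,:,::-1])
t,dt,Ct=shot("top","t9");P=cloud(Ct,dt)
m=(P[...,2]>.085)&(P[...,2]<.12)&(abs(P[...,1]-.03)<.12)&(P[...,0]>.42)&(P[...,0]<.56)
print("drawer",m.sum(),np.percentile(P[m],[0,2,50,98],axis=0))
E
```

```text
19.225 [0.62746625 0.03226177 0.15676351] -179.79979961770573 [-9.94115143 -0.44813264 23.71931087] 63.0484405439347
drawer 29 [[ 0.51551407 -0.07765183  0.08624317]
 [ 0.51568604 -0.07581648  0.08728663]
 [ 0.52336926 -0.05774852  0.10558265]
 [ 0.5282817  -0.04968451  0.11220793]]
```

View pics/f1c.png

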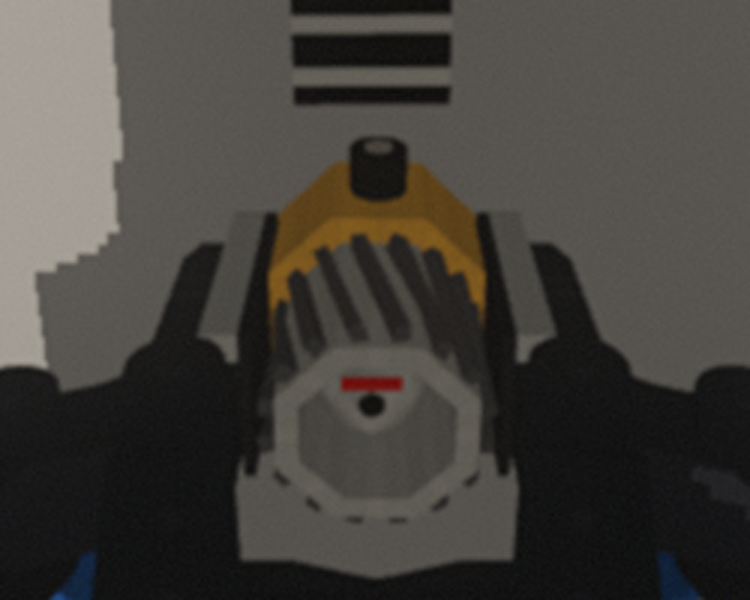

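The cutter is seated. The red line at crop (372,384) is square to the screw at (378,165), which faces the dust slot; the drawer is still home, and the push reads about 24 N.

```bash
python3 -c "
from bench import *
print(sign_off())"
```

```text
the job is handed in; nothing more can be done
None
```

The job is handed in at about 19 s: by my measurements the drawer is home and the flat faces the front, with the cutter seated screw-over-flat, gripped at about 60 N and pressed down at about 24 N; the judge's verdict was not shown.

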